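Feed one bearing into the empty housing

TASK

One of the two flange housings in the loading fixture still lacks its bearing. Press the feeder's plunger once, all the way down, and let it come back up, so that the shuttle slides a single bearing out onto the deck; then nudge that bearing sideways along the lane with the fingertips until it drops into the round seat of the empty housing and lies flat there. Use fingertips only: do not lift any bearing, do not feed a second one, and leave the hex key, caliper and tin where they lie.

Things in the scene. Friction and masses are not known exactly. Their poses are not given: they have to be found in the camera images.
- feeder: Loading fixture, fixed: base plate 200 x 224 mm, 8 mm thick; feed deck 18 mm above the table. Origin on the table under the magazine; x points from magazine to plunger tower (roughly away from the robot), y along the lane; 'local' means this frame. Magazine: chute 40 x 40 mm outside, top 70 mm above the table. Tower: local x 44 to 98, y -24 to 24 mm, 95 mm high.
- lane_mid (a point): Middle of the lane, on the deck's top (18 mm above the table), local x = -56, y = 0 mm. The pressed shuttle leaves the bearing here (to about 3 mm). The lane runs along local y past both housings, 32 mm wide between steel guide rails 6 mm high (24 mm above the table); an end stop as high lies 16 mm beyond each seat's centre.
- plunger_top (a point): Centre of the top of the plunger's round black head, 34 mm across, at local x = 71, y = 0 mm, 125.5 mm above the table when up. It is pressed straight down by 18 mm. 
- plunger (a joint): Plunger's travel: 0 up, 0.018 m fully down. Spring: 7 N at the start to 14 N at the bottom, with some damping, so press slowly; it returns by itself when released. A bell crank turns its 18 mm into 61 mm of shuttle stroke.
- housing_empty: Flange housing without a bearing: square grey block 62 x 62 x 10 mm, fixed, top flush with the deck (18 mm above the table), with a round seat in its middle, 32.5 mm wide, 7 mm deep (dark shaft bore in its floor). It lies in the lane at local y = +70 or y = -70 mm, differing from run to run. Origin at the centre of its underside, 8 mm above the table; axes as the feeder's.
- seat (a point): Centre of the mouth of the empty seat, in the plane of the deck's top (18 mm above the table). A bearing in the seat has its underside 7 mm below this and stands 7 mm out of it.
- housing_done: The other housing, the same but with its bearing already in its seat (the bearing stands 7 mm above the deck); at the other end of the lane. Origin at the centre of its underside.
- bearing_0_mid (a point): Centre of the lowest bearing in the magazine, the one to be fed: steel ball bearing lying flat, 30 mm across, 14 mm thick, about 42 g. On the deck its middle is 25 mm above the table, in the seat 18 mm. To push it keep the fingertips 7.5 to 12 mm above the deck: clear of the rails, and above the bearing once it has dropped.
- bearing_0: The same bearing; origin at the centre of its underside, z its axis.
- bearing_1_mid (a point): Centre of the second bearing in the magazine, the same kind; it drops to the deck when the shuttle has returned and stays in the magazine.
- bearing_2_mid (a point): Centre of the third bearing, above it.
- bearing_3_mid (a point): Centre of the top bearing.
- hex_key: Loose black hex key, 23 x 78 x 6 mm, lying on the base plate beside the tower; origin at the centre of its underside.
- caliper: Loose steel caliper, 61 x 188 x 7 mm, on the table beside the fixture; origin at the centre of its underside.
- flux_tin: Loose round tin, 44 mm across, 20 mm high, on the table beside the fixture; origin at the centre of its underside.
Mind the look-alikes: they are no part of the job. Leave any red look-alike of the part that bears bearing_3_mid alone.

How it is judged (in metres and radians):
On the way, in this order (a step that is already met when the one before it is completed fails the run):
1. plunger fully down and one bearing out in the lane (value of joint plunger above 0.0155 m and x of bearing_0_mid in the frame of feeder below -0.05 m), for 0.03 s.
2. plunger up again, and the bearing lies in the seat of the empty housing (value of joint plunger below 0.002 m and horizontal distance between bearing_0_mid and seat below 0.003 m and z of bearing_0 in the frame of feeder below 0.0135 m), for 0.2 s.
At the end, for the whole second after the job is handed in: The fed bearing lies flat (within 0.08 rad) and at rest in the empty housing's seat, within 3 mm of its centre and dropped to within 2.5 mm of its floor; the plunger is up (within 2 mm) and the other three bearings are still in the magazine (within 12 mm of its axis) (all of step 2 and angle between bearing_0's own z axis and vertical below 0.08 rad and linear speed of bearing_0 below 0.02 m/s and horizontal distance between each of bearing_1_mid, bearing_2_mid, bearing_3_mid and feeder below 0.012 m); the robot touches nothing.
It fails at once if a second bearing is pushed out of the magazine (horizontal distance between any of bearing_1_mid, bearing_2_mid, bearing_3_mid and feeder above 0.015 m).
It fails at once if a bearing is lifted (the fed one's underside more than 8 mm above the deck, or one in the magazine raised above where it started) (z of bearing_0 in the frame of feeder above 0.026 m or height (world z) of bearing_1_mid above 0.047 m or height (world z) of bearing_2_mid above 0.061 m or height (world z) of bearing_3_mid above 0.075 m).
It fails at once if the hex key, the caliper or the tin is shifted by more than 20 mm (distance of any of hex_key, caliper, flux_tin from where it was at the start of the episode above 0.02 m).
It also fails if it takes over 40 s, if anything falls off the work surface, if the arm or the gripper's body presses on something with over 40 N, if the wrist force passes 120 N, or if a joint passes its speed limit or range.

ROBOT

A 6-joint arm with a two-finger parallel gripper is mounted at the origin on a cart in front of the work surface, level with it; the furniture and walls round the work are solid. World frame = base frame: x ahead of the robot, y to its left, z up, the work surface at z = 0. Lengths are in mm, angles in rad, forces in N, time in s.
With the tool pointing down it reaches from about 325 to 875 mm from the base axis. Payload 4.4 kg.
Tool frame: the origin (TCP) lies on the front face of the gripper's body, between the roots of the fingers; the fingertips stand 73 mm ahead of it and the grasp point (between the pads) lies 54 mm ahead of it; z points along the fingers, y is the line along which they close (so a half turn about z gives the same grasp; the last joint's range is limited). The gripper opens to 85 mm and grips with 20 to 120 N. Pads are 22 mm wide; open, the fingers measure 114 mm over their backs; the gripper's body (76 mm by 85 mm) begins 54 mm behind the grasp point. The pads swing forward as they close: fully open they stand 13 mm farther back than shut.
Start: joints at [0.995, 0.207, 1.542, -0, 1.393, -0.15], TCP at [237.513, 523.656, 303.882] pointing down, gripper open.
Joint ranges: [-2.73, 2.73], [-0.86, 2.22], [0.23, 2.46], [-1.11, 4.25], [0.08, 2.63], [-2.82, 2.82]. Speed limits (rad/s): [2.79, 2.79, 3.14, 3.14, 3.14, 3.14].

INTERFACE

Orientations are given as a 3x3 rotation matrix whose columns are the frame's x, y, z axes.
In Python, from station import bot gives the robot as it stands.
- The arm moves only by the tool arm_command, never from a script. Its argument "targets" is a list of rows, each a list of 6 numbers: the shift along the tool's x, y, z in mm, then the turn, a rotation vector about the tool's x, y, z in degrees. In form: [[x, y, z, wx, wy, wz], ...]. A call has 1 to 10 rows; each row shifts and turns the commanded pose from where the row before left it, along the tool's axes as they then stand; what a row does not reach is not made up. A row lasts 1/10 s, in which the tool goes at most 50 mm and 8.59 degrees, less where a joint would pass 70% of its speed; a pose out of reach is approached as far as the arm can. A call is refused whole if a number of a shift passes 50 or a number of a turn 8.59, either way. A call with a gripper value outside its range is refused whole. "grip" is the opening in per cent of the stroke, from 0 (shut) to 100 (fully open), set as the call begins (left out, the last holds). The fingers move at their own pace and stop on an object; "force" is the grip in N (left out, the last holds). Time passes only in rows, so rows that do not move let the fingers close. It gives the time, the measured TCP pose, the force, the opening and the grip force at its end, in the units of the state.
- bot.get_state(): the state, without advancing time (a new reading comes with each control period).
- bot.capture(name): name is "side" or "top" or "wrist"; returns the picture (400x640x3 uint8, red, green, blue); there is no depth.
- bot.camera_model(name): a dict with "camera_matrix" (3x3 intrinsics, pixels), "k1" (the pictures are not rectified: a ray, as slopes to the right and down, at radius r is drawn at 1 + k1 r^2 times it, then the intrinsics apply), "pose" (4x4, takes a point from camera to world coordinates); the wrist camera has in their place "T_tool_cam" (4x4, takes a point from camera to tool coordinates, whose origin is the TCP and whose axes are the flange's). Camera axes: x right, y down, z forward; pixel columns grow to the right and rows downward; lengths in mm; the calibration is good to about 2 mm. A picture is of the moment at which its call begins: read the wrist's pose just before it. camera_model takes no time and is no camera call.
- bot.job_done(): hands the job in; it is judged then, once.
The state is a dict: "clock": time; "joints": joint angles; "joint_vel": joint speeds; "joint_torque": joint torques, N m; "tcp_pos": TCP position; "eef_rot": TCP orientation; "wrist_force": force on the tool from outside, world axes, zero at the start; "ft_torque": the same for the moment, N m; "width": opening from 0.0 (shut) to 1.0 (fully open); "gripper_force": force on a finger pad.
Only numpy, scipy, OpenCV 4.12 (cv2) and the standard library are available. Lean on these libraries where they do the work, as an engineer would, in place of code of your own. Each camera call takes 0.05 s, during which the arm holds its last target. There are 200 camera calls.

## Working session

There is one attempt and no reset: what is moved stays moved. The work goes in short steps, Python scripts to look and compute and a tool call to move; the robot and the scene stay as the last step left them, time stands still between calls to the robot, and variables do not carry over. Pictures are saved under pics/ and viewed, at most 10 in all, crops included, and the job is handed in when it is done.

Besides the shell and the picture viewer there is one more tool, called after ">>>" in YAML: its name, and indented under it one key for each argument. arm_command: Moves the arm, as the interface text tells. Its arguments: {"type":"object","properties":{"targets":{"type":"array"},"grip":{"type":"number"},"force":{"type":"number"}},"required":["targets"]}

```bash
ls; mkdir -p pics
cat > h.py <<'E'
import numpy as np, cv2
from station import bot
def und(name,px,st=None):
    m=bot.camera_model(name); K=np.array(m["camera_matrix"]); 
    p=np.array(px,float).reshape(-1,1,2)
    n=cv2.undistortPoints(p,K,np.array([m["k1"],0,0,0,0.])).reshape(-1,2)
    if "pose" in m: T=np.array(m["pose"])
    else:
        A=np.eye(4);A[:3,:3]=st["eef_rot"];A[:3,3]=st["tcp_pos"];T=A@np.array(m["T_tool_cam"])
    return T[:3,3],np.c_[n,np.ones(len(n))]@T[:3,:3].T
def onz(name,px,z,st=None):
    o,d=und(name,px,st); s=(z-o[2])/d[:,2]; return o+s[:,None]*d
def proj(name,P,st=None):
    m=bot.camera_model(name); K=np.array(m["camera_matrix"])
    if "pose" in m: T=np.array(m["pose"])
    else:
        A=np.eye(4);A[:3,:3]=st["eef_rot"];A[:3,3]=st["tcp_pos"];T=A@np.array(m["T_tool_cam"])
    T=np.linalg.inv(T); q=np.array(P,float).reshape(-1,3)@T[:3,:3].T+T[:3,3]
    s=q[:,:2]/q[:,2:]; r=(s**2).sum(1,keepdims=True); s=s*(1+m["k1"]*r)
    return s@K[:2,:2].T+K[:2,2]
def save(img,f): cv2.imwrite(f,cv2.cvtColor(img,cv2.COLOR_RGB2BGR))
E
python3 - <<'E'
from h import *
np.set_printoptions(precision=3,suppress=True)
for n in("top","side"):
    save(bot.capture(n),f"pics/{n}0.png"); print(n,bot.camera_model(n))
print(bot.get_state(), bot.camera_model("wrist"))
E
```

```text
pics
top {'camera_matrix': array([[495.546,   0.   , 324.47 ],
       [  0.   , 495.546, 206.651],
       [  0.   ,   0.   ,   1.   ]]), 'k1': 0.030526779121457768, 'pose': array([[  -0.012,   -0.992,    0.124,  477.03 ],
       [  -1.   ,    0.014,    0.015,   50.357],
       [  -0.017,   -0.124,   -0.992, 1068.705],
       [   0.   ,    0.   ,    0.   ,    1.   ]])}
side {'camera_matrix': array([[395.292,   0.   , 315.021],
       [  0.   , 395.292, 201.702],
       [  0.   ,   0.   ,   1.   ]]), 'k1': -0.05084712811890598, 'pose': array([[   0.972,   -0.156,    0.176,  438.214],
       [  -0.235,   -0.655,    0.718, -547.166],
       [   0.003,   -0.739,   -0.674,  654.521],
       [   0.   ,    0.   ,    0.   ,    1.   ]])}
{'clock': 0.1, 'joints': array([ 0.995,  0.207,  1.543, -0.   ,  1.394, -0.15 ]), 'joint_vel': array([ 0.002, -0.001, -0.002,  0.   ,  0.001, -0.   ]), 'joint_torque': array([ -0.001, -38.409, -29.255,  -0.   ,   0.005,  -0.   ]), 'tcp_pos': array([237.199, 523.2  , 302.796]), 'eef_rot': array([[-0.911,  0.413, -0.001],
       [ 0.413,  0.911, -0.002],
       [ 0.   , -0.002, -1.   ]]), 'wrist_force': array([0.188, 0.226, 0.788]), 'ft_torque': array([-0.013,  0.058,  0.023]), 'gripper_force': 0.0, 'width': 1.0001049338749557} {'camera_matrix': array([[350.619,   0.   , 324.891],
       [  0.   , 350.619, 197.14 ],
       [  0.   ,   0.   ,   1.   ]]), 'k1': -0.05326506886089892, 'T_tool_cam': array([[  0.001,  -0.963,  -0.271,  67.249],
       [  1.   ,   0.001,   0.001,   0.049],
       [ -0.   ,  -0.271,   0.963, -69.043],
       [  0.   ,   0.   ,   0.   ,   1.   ]])}
```

View pics/top0.png

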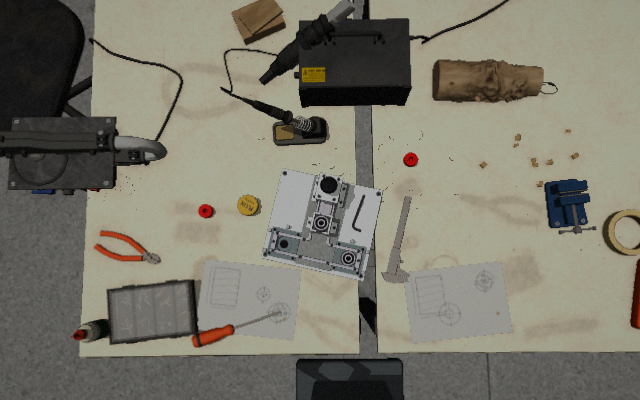

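View pics/side0.png

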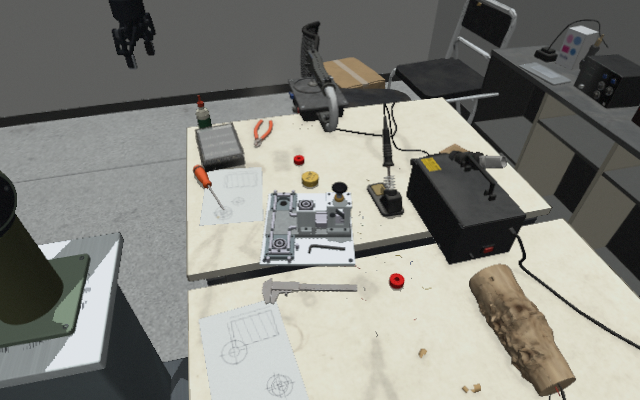

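Top view: fixture centred near (322,225), magazine about (322,223), black plunger head (329,185), left housing (285,243) looks empty, right (348,258) looks filled. The red discs at (205,211) and (410,159) are look-alikes. I'll take a close crop and measure.

Run:
```python
from h import *
np.set_printoptions(precision=1,suppress=True)
im=cv2.cvtColor(cv2.imread("pics/top0.png"),cv2.COLOR_BGR2RGB)
c=im[155:290,250:400]; save(cv2.resize(c,None,fx=4,fy=4,interpolation=cv2.INTER_CUBIC),"pics/crop0.png")
hsv=cv2.cvtColor(im,cv2.COLOR_RGB2HSV)
m=((hsv[...,1]<22)&(hsv[...,2]>150)).astype(np.uint8); 
roi=np.zeros_like(m); roi[160:285,255:388]=1; m*=roi
m=cv2.morphologyEx(m,cv2.MORPH_OPEN,np.ones((2,2)))
n,l,s,_=cv2.connectedComponentsWithStats(m)
pts=np.argwhere(np.isin(l,[i for i in range(1,n) if s[i,4]>60]))[:,::-1]
W=onz("top",pts,8)[:,:2]
r=cv2.minAreaRect(W.astype(np.float32)); print(r,cv2.boxPoints(r))
b=((hsv[...,2]<45)).astype(np.uint8); b[:173]=0;b[198:]=0;b[:,:318]=0;b[:,342:]=0
M=cv2.moments(b,True); p=[M['m10']/M['m00'],M['m01']/M['m00']]; print(p,M['m00'],onz("top",[p],125.5))
```

```text
((544.1502685546875, 81.06912994384766), (230.09071350097656, 256.1313781738281), 76.50607299804688) [[392.8  -0.9]
 [641.8 -60.7]
 [695.5 163.1]
 [446.5 222.8]]
[328.38812785388126, 184.63926940639269] 219.0 [[637.4  56.6 125.5]]
```

View pics/crop0.png

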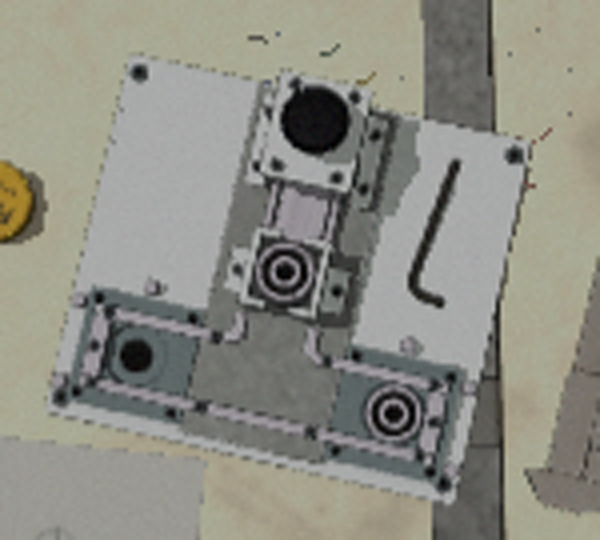

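Empty seat: the left housing, crop (136,355), with only a dark bore. The right one, crop (393,413), shows a bearing. The black head at crop (315,118) is the plunger, and the magazine's top bearing is at (285,271). Next, a rigid fit of these points.

Run:
```python
from h import *
np.set_printoptions(precision=1,suppress=True)
D=[(315,118,125.5,71,0),(285,271,74,0,0),(136,355,11,-56,70),(393,413,25,-56,-70)]
D+=[(140,72,8,None,0)]
A=[];B=[]
for u,v,z,x,y in D[:4]:
    A.append(onz("top",[[250+(u+.5)/4-.5,155+(v+.5)/4-.5]],z)[0,:2]);B.append((x,y))
for u,v in [(134,53),(530,143),(450,503),(48,412)]:
    print(onz("top",[[250+u/4-.4,155+v/4-.4]],8)[0])
A=np.array(A);B=np.array(B,float);a=A.mean(0);b=B.mean(0)
P=A-a;Q=B-b
th=np.arctan2((Q[:,0]*P[:,1]-Q[:,1]*P[:,0]).sum(),(P*Q).sum())
R=np.array([[np.cos(th),-np.sin(th)],[np.sin(th),np.cos(th)]]);t=a-R@b
print(A,np.degrees(th),t,A-(B@R.T+t))
for n,q in dict(pl=(71,0),mid=(-56,0),seat=(-56,70)).items(): print(n,R@q+t)
st=bot.get_state(); Rt=st["eef_rot"]; print(np.degrees(np.arctan2(Rt[1,0],Rt[0,0])),np.degrees(np.arctan2(Rt[1,1],Rt[0,1])))
```

```text
[695.9 155.7   8. ]
[643.1 -58.5   8. ]
[451.3 -11.1   8. ]
[501.8 201.9   8. ]
[[638.4  56.7]
 [569.3  73.1]
 [531.3 154.6]
 [498.5  18.6]] -13.588189445555315 [569.3  73.3] [[ 0.   0. ]
 [-0.  -0.2]
 [-0.1  0.1]
 [ 0.1  0.1]]
pl [638.3  56.6]
mid [514.9  86.5]
seat [531.3 154.5]
155.6042459436214 65.60428272201105
```

>>> arm_command:
  targets:
    - [0,0,0,0,0,-5.4]
    - [0,0,0,0,0,-5.4]
    - [-36,-26,0,0,0,0]
    - [-36,-26,0,0,0,0]
    - [-36,-26,0,0,0,0]
    - [-36,-26,0,0,0,0]
    - [-36,-26,0,0,0,0]
    - [-36,-26,0,0,0,0]
    - [-36,-26,0,0,0,0]
    - [-36,-26,0,0,0,0]
  grip: 0
  force: 40

```text
clock: 1.1
tcp_pos: [469.2, 252.1, 303.5]
eef_rot: [[-0.972, 0.235, -0.001], [0.235, 0.972, -0.0], [0.001, -0.0, -1.0]]
wrist_force: [0.4, 0.4, -0.5]
width: 0.005
gripper_force: 0.0
```

>>> arm_command:
  targets:
    - [-36,-26,0,0,0,0]
    - [-36,-26,0,0,0,0]
    - [-36,-26,0,0,0,0]
    - [-36,-26,0,0,0,0]
    - [-36,-26,0,0,0,0]
    - [-20,-15,0,0,0,0]
    - [0,0,0,0,0,0]
    - [0,0,0,0,0,0]

```text
clock: 1.9
tcp_pos: [628.5, 65.5, 302.9]
eef_rot: [[-0.972, 0.236, -0.002], [0.236, 0.972, 0.001], [0.002, 0.0, -1.0]]
wrist_force: [-0.7, -0.1, -0.7]
width: -0.001
gripper_force: 0.0
```

```bash
cat > s.py <<'E'
from h import *
np.set_printoptions(precision=2,suppress=True)
import sys
def rel(target):
    st=bot.get_state(); d=np.array(target)-st["tcp_pos"]
    print("t",st["clock"],"tcp",st["tcp_pos"],"F",st["wrist_force"],"w",st["width"],"yaw",np.degrees(np.arctan2(st["eef_rot"][1,1],st["eef_rot"][0,1])),"move",st["eef_rot"].T@d)
if __name__=="__main__": rel([float(a) for a in sys.argv[1:4]])
E
python3 s.py 638.3 56.6 205
python3 - <<'E'
from h import *
st=bot.get_state(); im=bot.capture("wrist"); save(im,"pics/w1.png")
print(proj("wrist",[[638.3,56.6,125.5],[569.3,73.3,74],[531.3,154.5,18],[514.9,86.5,18]],st))
E
```

```text
t 1.9 tcp [628.53  65.55 302.92] F [-0.72 -0.08 -0.69] w -0.0005376619134119216 yaw 76.336223756986 move [-11.83  -6.4   97.89]
[[316.25640603 210.17076896]
 [317.19715851 109.43443541]
 [392.04956566  47.64864646]
 [318.18831106  47.39729998]]
```

View pics/w1.png

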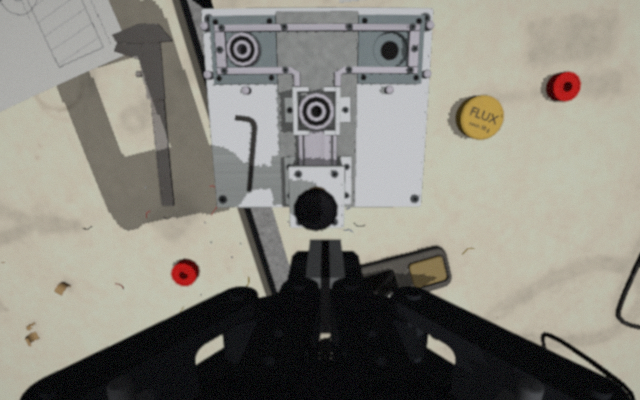

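The wrist view confirms it: head (316,208), magazine bearing (316,112), empty seat (389,49), all within 2 px of prediction. Moving down onto the plunger.

>>> arm_command:
  targets:
    - [-6,-3,10,0,0,0]
    - [-6,-3,20,0,0,0]
    - [0,0,25,0,0,0]
    - [0,0,25,0,0,0]
    - [0,0,15,0,0,0]
    - [0,0,0,0,0,0]
    - [0,0,0,0,0,0]

```text
clock: 2.65
tcp_pos: [639.2, 57.6, 209.1]
eef_rot: [[-0.972, 0.234, 0.0], [0.234, 0.972, 0.0], [-0.0, 0.0, -1.0]]
wrist_force: [-0.1, -0.2, 1.7]
width: 0.002
gripper_force: 0.0
```

>>> arm_command:
  targets:
    - [0,0,3,0,0,0]
    - [0,0,3,0,0,0]
    - [0,0,2,0,0,0]
    - [0,0,2,0,0,0]
    - [0,0,2,0,0,0]
    - [0,0,2,0,0,0]
    - [0,0,2,0,0,0]
    - [0,0,2,0,0,0]

```text
clock: 3.45
tcp_pos: [639.3, 57.1, 193.3]
eef_rot: [[-0.972, 0.235, 0.001], [0.235, 0.972, -0.0], [-0.001, -0.0, -1.0]]
wrist_force: [-4.4, -0.4, 10.7]
width: 0.002
gripper_force: 5.5
```

>>> arm_command:
  targets:
    - [0,0,1.5,0,0,0]
    - [0,0,1.5,0,0,0]
    - [0,0,1.5,0,0,0]
    - [0,0,1.5,0,0,0]
    - [0,0,1.5,0,0,0]
    - [0,0,1.5,0,0,0]
    - [0,0,1,0,0,0]
    - [0,0,1,0,0,0]
    - [0,0,0,0,0,0]

```text
clock: 4.35
tcp_pos: [639.4, 57.1, 183.0]
eef_rot: [[-0.972, 0.235, 0.001], [0.235, 0.972, -0.0], [-0.001, -0.0, -1.0]]
wrist_force: [-6.0, -0.0, 12.9]
width: -0.001
gripper_force: 6.4
```

>>> arm_command:
  targets:
    - [0,0,1,0,0,0]
    - [0,0,1,0,0,0]
    - [0,0,1,0,0,0]
    - [0,0,0,0,0,0]
    - [0,0,0,0,0,0]

```text
clock: 4.85
tcp_pos: [639.3, 57.1, 180.3]
eef_rot: [[-0.972, 0.235, 0.001], [0.235, 0.972, -0.0], [-0.001, -0.0, -1.0]]
wrist_force: [-7.1, -0.1, 13.4]
width: 0.002
gripper_force: 7.0
```

>>> arm_command:
  targets:
    - [0,0,1,0,0,0]
    - [0,0,1,0,0,0]
    - [0,0,0,0,0,0]
    - [0,0,0,0,0,0]

```text
clock: 5.25
tcp_pos: [639.4, 57.1, 179.8]
eef_rot: [[-0.972, 0.235, 0.001], [0.235, 0.972, -0.001], [-0.001, -0.0, -1.0]]
wrist_force: [-10.0, 0.3, 20.8]
width: -0.001
gripper_force: 10.0
```

Run:
```python
from h import *
a=bot.capture("top");b=bot.capture("side")
A=cv2.resize(a[155:290,250:400],(600,540),interpolation=cv2.INTER_CUBIC)
save(A,"pics/t2.png")
x=cv2.resize(b[170:275,250:370],(480,420),interpolation=cv2.INTER_CUBIC);save(x,"pics/s2.png")
print(proj("top",[[514.9,86.5,32]]),proj("side",[[514.9,86.5,32]]))
```

```text
[[315.24018098 250.3050446 ]] [[280.89969426 216.28485369]]
```

View pics/s2.png

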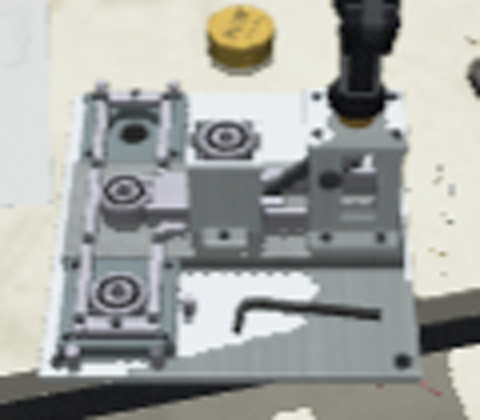

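The plunger has bottomed: force rose to 21 N, and the bearing is in the lane at crop (125,190), close to the predicted spot. The seat at (133,133) is still empty. Releasing slowly.

>>> arm_command:
  targets:
    - [0,0,-3,0,0,0]
    - [0,0,-2,0,0,0]
    - [0,0,-2,0,0,0]
    - [0,0,-2,0,0,0]
    - [0,0,-3,0,0,0]
    - [0,0,-3,0,0,0]
    - [0,0,-3,0,0,0]
    - [0,0,-5,0,0,0]
    - [0,0,-10,0,0,0]
    - [0,0,-20,0,0,0]

```text
clock: 6.35
tcp_pos: [637.9, 57.2, 226.2]
eef_rot: [[-0.972, 0.235, -0.004], [0.235, 0.972, 0.0], [0.004, -0.001, -1.0]]
wrist_force: [-0.1, 0.0, 0.5]
width: 0.001
gripper_force: 0.0
```

Run:
```python
from h import *
from s import rel
th=np.radians(-13.6);R=np.array([[np.cos(th),-np.sin(th)],[np.sin(th),np.cos(th)]])
for q in [(-56,-35),(-56,-32),(-56,53)]: p=R@q+[569.3,73.3];print(q,p);rel([*p,100])
```

```text
(-56, -35) [506.64  52.45]
t 6.35 tcp [637.85  57.18 226.23] F [-0.11  0.04  0.49] w 0.0005713046530954158 yaw 76.39864833958025 move [125.86 -35.35 126.82]
(-56, -32) [507.35  55.37]
t 6.35 tcp [637.85  57.18 226.23] F [-0.11  0.04  0.49] w 0.0005713046530954158 yaw 76.39864833958025 move [125.86 -32.35 126.81]
(-56, 53) [527.33 137.98]
t 6.35 tcp [637.85  57.18 226.23] F [-0.11  0.04  0.49] w 0.0005713046530954158 yaw 76.39864833958025 move [125.86  52.65 126.74]
```

>>> arm_command:
  targets:
    - [30,-10,0,0,0,0]
    - [35,-10,0,0,0,0]
    - [35,-10,0,0,0,0]
    - [26,-8,0,0,0,0]
    - [0,0,0,0,0,0]
    - [0,0,0,0,0,0]
    - [0,0,0,0,0,0]

```text
clock: 7.05
tcp_pos: [509.0, 49.8, 228.5]
eef_rot: [[-0.972, 0.235, 0.002], [0.235, 0.972, -0.0], [-0.002, 0.0, -1.0]]
wrist_force: [-0.5, 0.3, -0.3]
width: 0.003
gripper_force: 0.0
```

```bash
python3 s.py 505.9 49.5 100.5
python3 - <<'E'
from h import *
a=bot.capture("top")
A=cv2.resize(a[155:290,250:400],(600,540),interpolation=cv2.INTER_CUBIC)
st=bot.get_state(); w=bot.capture("wrist")
x=cv2.resize(bot.capture("side")[170:275,250:370],(480,420),interpolation=cv2.INTER_CUBIC)
c=np.zeros((540,800,3),np.uint8);c[:420,:480]=x;c[:400,480:]=w[:400,160:480];save(c,"pics/m3.png")
print(proj("wrist",[[514.9,86.5,32],[531.3,154.5,18]],st))
E
```

```text
t 7.05 tcp [508.98  49.76 228.53] F [-0.46  0.3  -0.26] w 0.003401147609290533 yaw 76.39859401592018 move [  3.19  -1.02 128.02]
[[372.5193092  184.09053764]
 [454.96895075 180.18836803]]
```

View pics/m3.png

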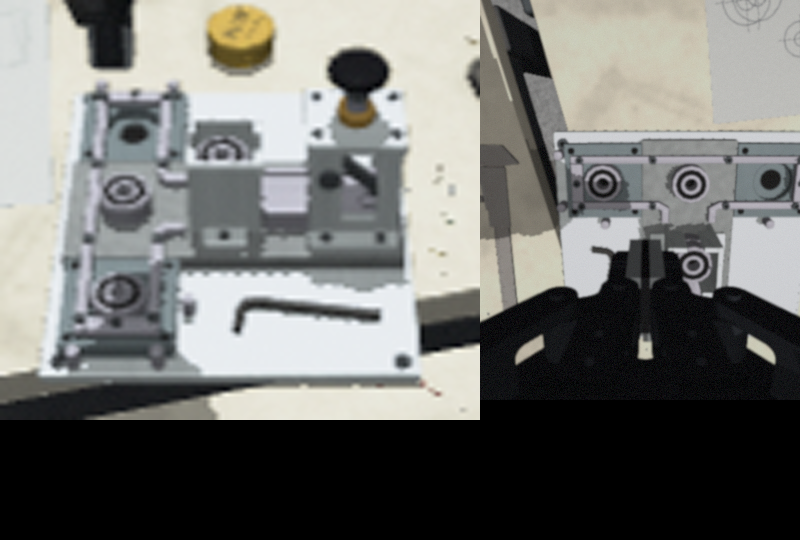

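Side view: plunger up and the stack one lower. Wrist view: bearing at (370,183) against (372,184) predicted, so it sits at lane_mid. Descending on its far side.

>>> arm_command:
  targets:
    - [3,-1,10,0,0,0]
    - [0,0,25,0,0,0]
    - [0,0,30,0,0,0]
    - [0,0,25,0,0,0]
    - [0,0,20,0,0,0]
    - [0,0,10,0,0,0]
    - [0,0,0,0,0,0]
    - [0,0,0,0,0,0]

```text
clock: 8.0
tcp_pos: [505.0, 49.6, 108.2]
eef_rot: [[-0.972, 0.235, 0.001], [0.235, 0.972, -0.0], [-0.001, 0.0, -1.0]]
wrist_force: [0.4, 0.2, 0.4]
width: 0.007
gripper_force: 0.0
```

```bash
python3 s.py 505.9 49.5 100.5
```

```text
t 8.0 tcp [505.    49.56 108.17] F [0.45 0.23 0.41] w 0.006640222891933463 yaw 76.40442438159663 move [-0.89  0.16  7.67]
```

>>> arm_command:
  targets:
    - [0,0,4,0,0,0]
    - [0,0,3.5,0,0,0]
    - [0,0,0,0,0,0]
    - [0,2,0,0,0,0]
    - [0,3,0,0,0,0]
    - [0,3,0,0,0,0]
    - [0,3,0,0,0,0]
    - [0,3,0,0,0,0]
    - [0,3,0,0,0,0]
    - [0,3,0,0,0,0]

```text
clock: 9.0
tcp_pos: [509.3, 69.3, 100.4]
eef_rot: [[-0.972, 0.235, -0.0], [0.235, 0.972, -0.0], [0.0, -0.0, -1.0]]
wrist_force: [0.4, 1.0, 0.3]
width: 0.0
gripper_force: 0.1
```

>>> arm_command:
  targets:
    - [0,3,0,0,0,0]
    - [0,3,0,0,0,0]
    - [0,3,0,0,0,0]
    - [0,3,0,0,0,0]
    - [0,3,0,0,0,0]
    - [0,3,0,0,0,0]
    - [0,3,0,0,0,0]
    - [0,3,0,0,0,0]
    - [0,2,0,0,0,0]
    - [0,0,0,0,0,0]

```text
clock: 10.0
tcp_pos: [515.4, 94.6, 100.4]
eef_rot: [[-0.972, 0.235, 0.0], [0.235, 0.972, 0.0], [-0.0, 0.0, -1.0]]
wrist_force: [0.2, -0.7, 1.1]
width: 0.001
gripper_force: 0.0
```

```bash
python3 s.py 505.9 49.5 100.5;  python3 - <<'E'
from h import *
st=bot.get_state(); w=bot.capture("wrist")
x=cv2.resize(bot.capture("side")[170:275,250:370],(480,420),interpolation=cv2.INTER_CUBIC)
c=np.zeros((420,800,3),np.uint8);c[:420,:480]=x;c[:400,480:]=w[:400,200:520];save(c,"pics/m4.png")
E
```

```text
t 10.0 tcp [515.43  94.6  100.39] F [ 0.18 -0.74  1.13] w 0.0012600469766456865 yaw 76.4267553582171 move [ -1.32 -46.07  -0.11]
```

View pics/m4.png

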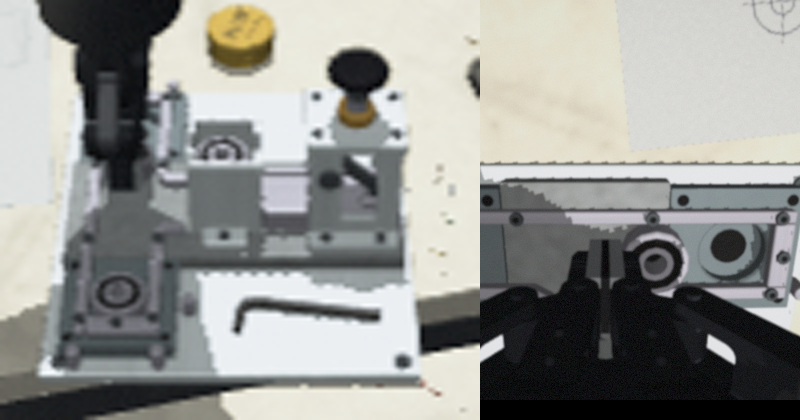

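Wrist view: the bearing, crop (655,262), is ahead of the fingertips and moving straight toward the empty seat at (730,245). Measuring the gap.

```bash
python3 - <<'E'
from h import *
st=bot.get_state()
p=onz("wrist",[[375,262]],32,st)[0,:2]
th=np.radians(-13.6);R=np.array([[np.cos(th),-np.sin(th)],[np.sin(th),np.cos(th)]])
print(R.T@(p-[569.3,73.3]),R.T@(st["tcp_pos"][:2]-[569.3,73.3]))
E
```

```text
[-57.00935212  29.30481386] [-57.36655547   7.77827028]
```

>>> arm_command:
  targets:
    - [0,3,0,0,0,0]
    - [0,3,0,0,0,0]
    - [0,4,0,0,0,0]
    - [0,4,0,0,0,0]
    - [0,4,0,0,0,0]
    - [0,4,0,0,0,0]
    - [0,4,0,0,0,0]
    - [0,3,0,0,0,0]
    - [0,2,0,0,0,0]
    - [0,2,0,0,0,0]

```text
clock: 11.1
tcp_pos: [523.2, 126.6, 100.4]
eef_rot: [[-0.972, 0.235, -0.0], [0.235, 0.972, -0.0], [0.0, -0.0, -1.0]]
wrist_force: [-0.4, -0.5, 0.3]
width: 0.002
gripper_force: 0.1
```

>>> arm_command:
  targets:
    - [0,1,0,0,0,0]
    - [0,1,0,0,0,0]
    - [0,1,0,0,0,0]
    - [0,1,0,0,0,0]
    - [0,1,0,0,0,0]
    - [0,1,0,0,0,0]
    - [0,1,0,0,0,0]
    - [0,0,0,0,0,0]

```text
clock: 11.9
tcp_pos: [524.8, 133.3, 100.4]
eef_rot: [[-0.972, 0.235, -0.0], [0.235, 0.972, 0.0], [0.0, 0.0, -1.0]]
wrist_force: [0.1, -0.7, -0.1]
width: -0.002
gripper_force: 0.0
```

```bash
python3 s.py 531.3 154.5 100.5;  python3 - <<'E'
from h import *
st=bot.get_state(); w=bot.capture("wrist"); save(cv2.resize(w[180:330,250:500],(750,450),interpolation=cv2.INTER_CUBIC),"pics/w5.png")
E
```

```text
t 11.9 tcp [524.79 133.3  100.37] F [ 0.08 -0.71 -0.1 ] w -0.0018400861959194906 yaw 76.412889700934 move [-1.35 22.14 -0.13]
```

View pics/w5.png

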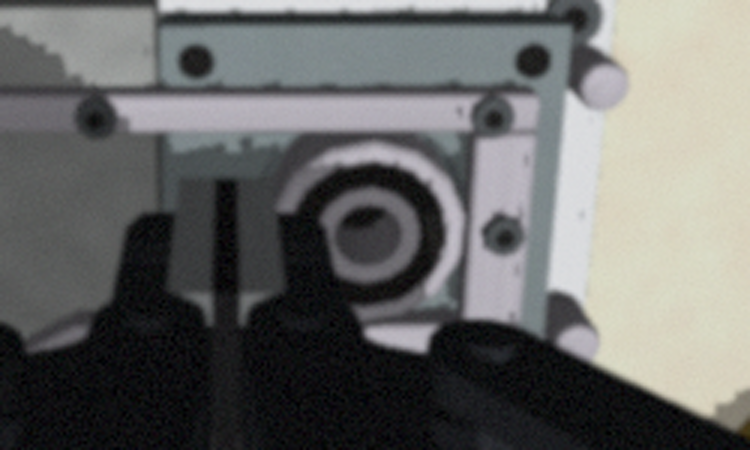

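```bash
python3 - <<'E'
from h import *
st=bot.get_state()
th=np.radians(-13.6);R=np.array([[np.cos(th),-np.sin(th)],[np.sin(th),np.cos(th)]])
L=lambda p:R.T@(p[:2]-[569.3,73.3])
print(L(st["tcp_pos"]))
for z in(32,25):
    a=[L(p) for p in onz("wrist",np.array([[372,233],[275,233],[465,233]])/3+[250,180],z,st)]; print(z,a,a[2][1]-a[1][1])
E
```

```text
[-57.34866643  47.7893992 ]
32 [array([-59.03184739,  68.79944106]), array([-59.03958008,  54.91876509]), array([-58.99972293,  82.16483969])] 27.246074592460637
25 [array([-55.69133528,  69.87720348]), array([-55.69946187,  55.28945983]), array([-55.65757444,  83.92342207])] 28.6339622431218
```

Height 25 mm gives local (-55.7, 69.9), as expected for a seated bearing. Backing off to check.

>>> arm_command:
  targets:
    - [0,-5,0,0,0,0]
    - [0,-10,-5,0,0,0]
    - [0,-10,-20,0,0,0]
    - [0,-10,-40,0,0,0]
    - [20,-10,-45,0,0,0]
    - [20,-10,-30,0,0,0]
    - [0,0,0,0,0,0]
    - [0,0,0,0,0,0]

```text
clock: 12.75
tcp_pos: [473.2, 88.6, 241.2]
eef_rot: [[-0.972, 0.236, 0.003], [0.236, 0.972, -0.0], [-0.003, 0.001, -1.0]]
wrist_force: [-0.2, 0.1, -0.8]
width: -0.002
gripper_force: 0.0
```

Run:
```python
from h import *
st=bot.get_state(); print(st["clock"],st["tcp_pos"],st["wrist_force"])
w=bot.capture("wrist"); q=proj("wrist",[[531.3,154.5,25],[531.3,154.5,32],[498.4,18.5,25],[569.3,73.3,60]],st);print(q)
x=cv2.resize(bot.capture("side")[170:275,250:370],(400,350),interpolation=cv2.INTER_CUBIC)
y=cv2.resize(w[40:240,240:480],(400,333),interpolation=cv2.INTER_CUBIC)
c=np.zeros((350,800,3),np.uint8);c[:,:400]=x;c[:333,400:]=y;save(c,"pics/m6.png")
```

```text
12.75 [473.17845347  88.56434566 241.16507049] [-0.22638168  0.06050538 -0.82477506]
[[414.17453072 227.56888409]
 [416.18025484 230.4980143 ]
 [253.23400446 227.57164564]
 [334.27763218 306.99165722]]
```

View pics/m6.png

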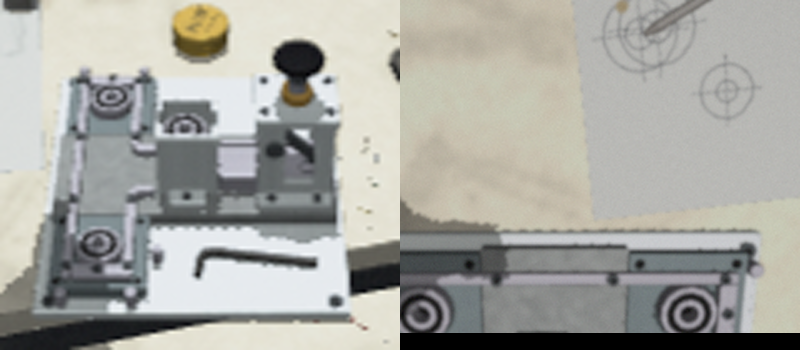

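Both housings now look alike. In the side view each bearing sits in its block, at (111,97) and (98,242). In the wrist view they lie on the same row, and the fed one is at (413,228), against (414,228) predicted for seated. The plunger is up, so I'm handing in.

```bash
python3 -c "
from station import bot
print(bot.job_done())"
```

```text
the job is handed in; nothing more can be done
None
```

The job is handed in: one bearing was fed and nudged into the empty housing at local y = +70, and the final pictures show it seated flat with the plunger back up; the hand-in returned no verdict.

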